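Lock the coil winder's spindle with its cross pin

ROBOT

A 7-joint arm with a two-finger parallel gripper is mounted at the origin on a cart in front of the work surface, level with it; the furniture and walls round the work are solid. World frame = base frame: x ahead of the robot, y to its left, z up, the work surface at z = 0. Lengths are in m, angles in rad, forces in N, time in s.
With the tool pointing down it reaches from about 0.4 to 0.85 m from the base axis. Payload 10.4 kg.
Tool frame: the origin (TCP) lies on the centre line of the jaws, within the pads' length; the fingertips stand 11 mm ahead of it and the grasp point (between the pads) lies 8 mm behind it; z points along the fingers, y is the line along which they close (so a half turn about z gives the same grasp; the last joint's range is limited). The gripper opens to 87 mm and grips with 3 to 60 N. Pads are 19 mm wide; open, the fingers measure 117 mm over their backs; the gripper's body (75 mm by 190 mm) begins 51 mm behind the grasp point.
Start: joints at [-1.297, 0.332, -0.065, 1.46, 0.022, 1.35, -0.088], TCP at [0.183, 0.598, 0.234] pointing down, gripper open.
Joint ranges: [-2.6, 2.6], [-0.5, 2.12], [-1.47, 1.34], [0.16, 2.42], [-1.27, 4.41], [0.06, 2.06], [-2.6, 2.6]. Speed limits (rad/s): [2.22, 2.22, 2.79, 2.79, 3.14, 3.14, 3.14].

INTERFACE

Orientations are given as a unit quaternion [w, x, y, z].
In Python, from cell import r gives the robot as it stands.
- The arm moves only by the tool carry_out, never from a script. Its argument "targets" is one flat list of numbers, 7 for each row, row after row: the shift along the tool's x, y, z in m, then the turn, a rotation vector about the tool's x, y, z in degrees, then the finger opening in m, from 0 to 0.087. In form: [dx, dy, dz, ax, ay, az, fingers, dx, dy, dz, ax, ay, az, fingers, ...]. A call has 1 to 12 rows; each row is the pose to reach, as a shift and turn from the pose commanded when the call began, along the tool's axes at that moment; what a row does not reach only later rows make up. A row lasts 1/8 s, in which the tool goes at most 62.5 mm and 10.7 degrees, less where a joint would pass 70% of its speed; a pose out of reach is approached as far as the arm can. A call with a gripper value outside its range is refused whole. The fingers move at their own pace and stop on an object; the grip force is fixed at half the most. Time passes only in rows, so rows that repeat a pose let the fingers close. It gives the time, the measured TCP pose, the force, the opening and the grip force at its end, in the units of the state.
- r.read_state(): the state, without advancing time (a new reading comes with each control period).
- r.grab_frame(name): name is "scene" or "top" or "wrist"; returns a dict with "img" (420x560x3 uint8, blue, green, red), "z_map" (420x560 float32, m along the optical axis (not along the pixel's ray), 0 where there is no reading), "camera_matrix" (3x3 intrinsics, pixels), "R" (3x3) and "t" (3): a world point X has camera coordinates R X + t. Camera axes: x right, y down, z forward; pixel columns grow to the right and rows downward; lengths in m; the calibration is good to about 2 mm. A picture is of the moment at which its call begins.
- r.hand_in(): hands the job in; it is judged then, once.
The state is a dict: "t": time; "q": joint angles; "dq": joint speeds; "joint_efforts": joint torques, N m; "position": TCP position; "eef_rot": TCP orientation; "ft_force": force on the tool from outside, world axes, zero at the start; "wrist_torque": the same for the moment, N m; "opening": opening from 0.0 (shut) to 1.0 (fully open); "gripper_force": force on a finger pad.
Only numpy, scipy, OpenCV 4.12 (cv2) and the standard library are available. Lean on these libraries where they do the work, as an engineer would, in place of code of your own. Each camera call takes 0.05 s, during which the arm holds its last target. There are 200 camera calls.

TASK

Lock the hand coil winder for transport with its red-headed lock pin, which waits in the grey stand. Inside the blue housing the spindle has a hidden cross hole: put the pin upright into the brass bush on top of the housing, swing the crank until you feel the pin fall into the hole, and press it home until its red head sits on the brass bush. Do not knock over or push about the solder reel, the flux bottle or the red marker, and leave the pin in place when you are done.

Things in the scene. Friction and masses are not known exactly. Their poses are not given: they have to be found in the camera images.
- pin: lock pin, loose, about 60 g: round steel shank 10 mm in diameter, 76 mm long, with a half-round tip; on top a red round head 21 mm in diameter, 18 mm high (94 mm over all). Origin at the tip, z along the pin up to the head. It starts upright in the stand's hole, tip 6 mm and red head 82 to 100 mm above the table.
- pin_shoulder (a point): middle of the underside of the pin's red head, 76 mm above the tip; the head's top is 18 mm higher
- pin_stand: fixed grey block 52 x 52 mm, 50 mm high (foot 62 x 62 mm), with a 12 mm hole 44 mm deep in the middle of its top in which the pin stands. Origin: middle of its underside, z up.
- winder: fixed hand coil winder: base plate 110 (x) x 96 (y) x 12 mm; blue housing 44 x 44 mm, top at 104 mm; on it a brass bush 23 mm in diameter up to 110 mm. Origin: middle of the base's underside, z up. The spindle runs along its y axis, 66 mm up; crank on the -y side, white former with copper winding (52 mm in diameter, y = 28 to 69 mm) on the +y side.
- bush (a point): centre of the mouth of the brass bush, 110 mm above the table: vertical bore of 11.6 mm (13 mm in the brass) for the pin. A pin standing on the closed spindle has the underside of its head about 46 mm above this point; fallen through the cross hole, about 18 mm; home, 0 mm.
- crank (a joint): angle of the crank: 0 = arm straight up, positive = top leans to the winder's +x (away from the robot), stops at -1.15 and +1.15 rad. Starts between -1.1 and -0.85. It stays where it is left; moving it takes about 3 N at the handle.
- crank_grip (a point): middle of the black crank handle: a freely turning sleeve, 14 mm in diameter, 62 mm long, lying along the winder's y axis, 48 mm from the spindle axis and 76 mm from the middle of the housing. It can be straddled or gripped from above.
- crank_axis (a point): point on the spindle axis beside the handle's middle: centre of the circle of radius 48 mm that crank_grip follows
- reel_solder: bystander: solder reel standing flat, 57 mm in diameter, 32 mm high, origin under its middle
- bottle_flux: bystander: small amber flux bottle, 42 mm in diameter, 95 mm high, origin under its middle
- marker_red: bystander: marker pen with a red cap lying along its y axis, 128 x 15 x 15 mm, origin under its middle
- spindle (a point): middle of the spindle in the housing, on its axis. It is 28 mm thick here, with one 12 mm square cross hole right through. The hole's angle to the crank cannot be seen and differs every time; it comes upright at some crank angle between -0.4 and +0.65 rad. The pin sinks a little as the hole's edge comes under it, falls when they line up, and then blocks the crank.
- bore_foot (a point): in the bore just below the spindle, 58 mm below the mouth of the bush: top of a friction slug as found. It holds up the fallen pin; a push of 7 to 10 N on the pin's head drives it down until the head sits on the bush. Should the pin hang at a slant in the cross hole, moving the crank a little frees it.

How it is judged:
At the end, for the whole second after the job is handed in: The pin is through the bush and the spindle's cross hole: the underside of its red head is within 3 mm of the top of the brass bush in height and within 3 mm sideways, the pin upright within 0.08 rad and at rest (z of pin_shoulder in the frame of bush between -0.003 and 0.003 m and horizontal distance between pin_shoulder and bush below 0.003 m and angle between pin's own z axis and vertical below 0.08 rad and linear speed of pin below 0.02 m/s); the robot touches nothing.
It fails at once if the solder reel, flux bottle or red marker moved more than 40 mm or the bottle tipped (distance of any of reel_solder, bottle_flux, marker_red from where it was at the start of the episode above 0.04 m or angle between bottle_flux's own z axis and vertical above 0.5 rad).
It also fails if it takes over 64 s, if anything falls off the work surface, if the arm or the gripper's body presses on something with over 40 N, if the wrist force passes 120 N, or if a joint passes its speed limit or range.

## Working session

There is one attempt and no reset: what is moved stays moved. The work goes in short steps, Python scripts to look and compute and a tool call to move; the robot and the scene stay as the last step left them, time stands still between calls to the robot, and variables do not carry over. Pictures are saved under pics/ and viewed, at most 10 in all, crops included, and the job is handed in when it is done.

Besides the shell and the picture viewer there is one more tool, called by a JSON object that holds its "fn" and its "kwargs", one argument or row to a line. carry_out: Moves the arm, as the interface text tells. Its arguments: {"type":"object","properties":{"targets":{"type":"array"}},"required":["targets"]}

```bash
mkdir -p pics; ls; cat > h.py <<'E'
from cell import r
import numpy as np, cv2
def pt(f,u,v,z=None):
    K=f["camera_matrix"];d=np.linalg.inv(K)@[u,v,1]
    R=f["R"];t=f["t"];c=-R.T@t;w=R.T@d
    if z is None: return c+w*f["z_map"][int(v),int(u)]
    return c+w*(z-c[2])/w[2]
E
python3 - <<'E'
from h import *
import pickle
for n in("scene","top"):
    f=r.grab_frame(n);pickle.dump(f,open(n+".pkl","wb"));cv2.imwrite(f"pics/{n}0.png",f["img"])
s=r.read_state();print({k:np.round(v,3) for k,v in s.items()})
E
```

```text
pics
{'t': np.float64(0.1), 'q': array([-1.297,  0.333, -0.065,  1.461,  0.022,  1.35 , -0.089]), 'dq': array([ 0.003, -0.001, -0.001, -0.002, -0.001,  0.   , -0.   ]), 'joint_efforts': array([ 2.0000e-03, -6.2454e+01,  2.5000e-02, -3.9073e+01, -6.1000e-02,
        3.6000e-02,  0.0000e+00]), 'position': array([0.183, 0.597, 0.233]), 'eef_rot': array([-0.   ,  0.148,  0.989, -0.001]), 'ft_force': array([-0.318, -0.438,  0.268]), 'wrist_torque': array([-0.05 ,  0.02 , -0.003]), 'gripper_force': np.float64(0.0), 'opening': np.float64(1.002)}
```

View pics/scene0.png

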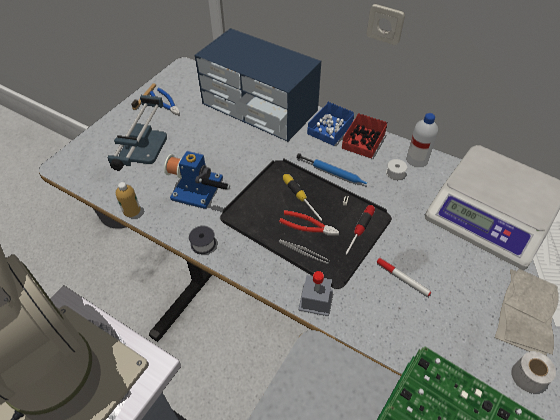

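View pics/top0.png

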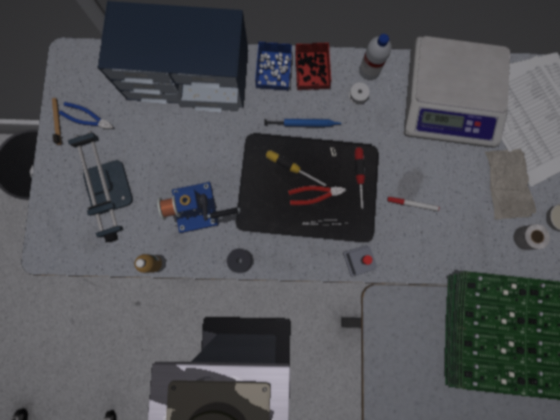

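The scene view shows the winder (housing near 190,178) with the crank pointing right. The pin is in the stand at (318,280), with the reel at (202,239), the bottle at (128,200) and the marker at (403,277). In the top view the bush is near (185,200), the handle (228,214) and the pin head (367,260). I'll crop and enlarge these.

```bash
python3 - <<'E'
from h import *
import pickle
f=pickle.load(open("top.pkl","rb"));s=pickle.load(open("scene.pkl","rb"))
def crop(f,u,v,w,h,k): return cv2.resize(f["img"][v:v+h,u:u+w],None,fx=k,fy=k,interpolation=cv2.INTER_CUBIC)
a=crop(f,150,170,100,75,4);b=crop(f,330,235,100,75,4)
c=crop(s,150,140,100,75,4);d=crop(s,280,255,100,75,4)
a=cv2.convertScaleAbs(np.hstack([a,b]),alpha=1.6)
cv2.imwrite("pics/c1.png",np.vstack([a,np.hstack([c,d])]))
print(f["camera_matrix"],-f["R"].T@f["t"],-s["R"].T@s["t"],s["camera_matrix"][0,0])
for u,v,z in((185,200,.11),(228,214,.09),(367,260,.1)): print(pt(f,u,v),pt(f,u,v,z))
for u,v in((192,157),(318,277)): print(pt(s,u,v))
E
```

```text
[[394.22749555   0.         288.64206652]
 [  0.         394.22749555 206.03452551]
 [  0.           0.           1.        ]] [ 0.37256986 -0.13007159  0.95855216] [-0.05298967 -0.51383318  0.89458283] 480.6605053111638
[0.51888037 0.08593175 0.08443812] [0.51460178 0.07961513 0.11      ]
[ 0.48912383 -0.01216164  0.08972115] [ 0.48908643 -0.01219948  0.09      ]
[ 0.39513216 -0.3186312   0.10004065] [ 0.39513323 -0.31864013  0.1       ]
[0.52319934 0.08358839 0.10253682]
[ 0.39105935 -0.32274295  0.10137057]
```

View pics/c1.png

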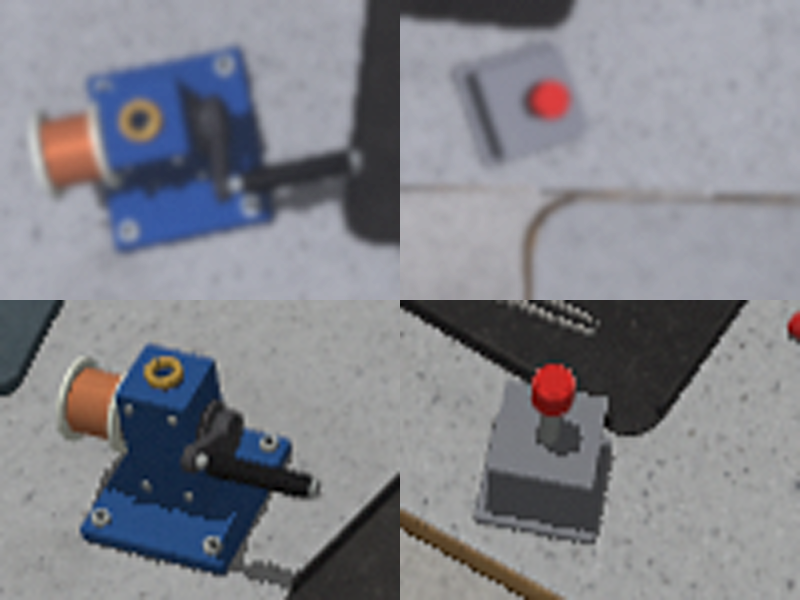

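Crop: in the top view the bush mouth is at (184.9,199.9), the handle runs from (210.4,215.4) to (237.6,209.6), and the pin head's top is at (366.9,259.6). In the scene view the bush is at (190.6,158.1) and the head's top at (317.9,273.4). The handle axis in plan gives the winder's yaw.

```bash
python3 - <<'E'
from h import *
import pickle
f=pickle.load(open("top.pkl","rb"));s=pickle.load(open("scene.pkl","rb"))
P=lambda f:f["camera_matrix"]@np.c_[f["R"],f["t"]]
def tri(a,b):
    X=cv2.triangulatePoints(P(f),P(s),np.array(a,float),np.array(b,float));return (X[:3]/X[3]).ravel()
print("bush",pt(f,184.9,199.9,.11),pt(s,190.6,158.1,.11),tri((184.9,199.9),(190.6,158.1)))
print("pin",pt(f,366.9,259.6,.1),pt(s,317.9,273.4,.1),tri((366.9,259.6),(317.9,273.4)))
a,b=tri((210.4,215.4),(199.6,179.6)),tri((237.6,209.6),(228.1,186.6));print("handle",a,b)
# base corners in top view, z=.012
cs=np.array([(172.2,188.7),(209.7,181.6),(217.8,224),(179.5,232.1)])
c=np.array([pt(f,u,v,.012) for u,v in cs]);print(c,c.mean(0))
print(np.degrees([np.arctan2(*(c[1]-c[0])[[0,1]]),np.arctan2(*(c[2]-c[3])[[0,1]]),np.arctan2(*(b-a)[[0,1]])]))
# stand footprint: top corners (z=.05)
for z,cc in((.05,((342.,252.),(365,244.5),(375.5,266.5),(354.5,275))),):
    c=np.array([pt(f,u,v,z) for u,v in cc]);print(c.mean(0))
E
```

```text
bush [0.51481605 0.07984522 0.11      ] [0.51323935 0.07851059 0.11      ] [0.51524359 0.08056011 0.10725203]
pin [ 0.39598802 -0.31842904  0.1       ] [ 0.39874628 -0.31844451  0.1       ] [ 0.3966105  -0.31863775  0.10281057]
handle [0.48202031 0.02818198 0.09431796] [ 0.50051351 -0.03346207  0.08770279]
[[0.55801688 0.13657166 0.012     ]
 [0.57823068 0.04675077 0.012     ]
 [0.47465812 0.02167462 0.012     ]
 [0.45284056 0.1118971  0.012     ]] [0.51593656 0.07922354 0.012     ]
[167.31712887 166.40573145 163.30076513]
[ 0.39728327 -0.31177688  0.05      ]
```

Heights and sizes check out: handle radius is 48 mm at about −1.03 rad, and winder yaw is about 13.2°. The bush is at about (0.5145, 0.0795) and the pin at about (0.397, −0.3185). I'll move in an arc to above the pin with the jaws closing along the winder's x, a tool z turn of +60°.

{"fn": "carry_out", "kwargs": {
  "targets": [-0.342,-0.206,-0.017,0,0,20,0.06,-0.342,-0.206,-0.017,0,0,40,0.06,-0.342,-0.206,-0.017,0,0,60,0.06,-0.342,-0.206,-0.017,0,0,60,0.06,-0.342,-0.206,-0.017,0,0,60,0.06,-0.342,-0.206,-0.017,0,0,60,0.06,-0.478,-0.478,-0.017,0,0,60,0.06,-0.478,-0.478,-0.017,0,0,60,0.06,-0.478,-0.478,-0.017,0,0,60,0.06,-0.478,-0.478,-0.017,0,0,60,0.06,-0.478,-0.478,-0.017,0,0,60,0.06,-0.478,-0.478,-0.017,0,0,60,0.06]
}}

```text
t: 1.6
position: [0.5002, -0.0039, 0.2506]
eef_rot: [0.0, 0.625, 0.781, -0.0]
ft_force: [0.0, 1.1, 0.8]
opening: 0.69
gripper_force: 0.0
```

```bash
cat >> h.py <<'E'
from scipy.spatial.transform import Rotation as Ro
def rel(x,y,z,yaw=13.2):
    s=r.read_state();q=s["eef_rot"];R=Ro.from_quat(q,scalar_first=True).as_matrix()
    c=np.radians(yaw);Y=np.array([np.cos(c),np.sin(c),0]);Z=np.array([0,0,-1.]);X=np.cross(Y,Z)
    T=np.c_[X,Y,Z];rv=np.degrees(Ro.from_matrix(R.T@T).as_rotvec())
    print("rel",np.round(R.T@(np.array([x,y,z])-s["position"]),4),np.round(rv,2))
    print({k:np.round(s[k],4) for k in("t","position","q","ft_force","opening","gripper_force")})
E
python3 -c "
from h import *
rel(.397,-.3185,.15)"
```

```text
rel [-0.2844 -0.1694  0.1008] [ 0.01  0.04 -0.58]
{'t': np.float64(1.6), 'position': array([ 0.5002, -0.0039,  0.2506]), 'q': array([-0.6257,  0.0288,  0.5586,  1.7843, -0.015 ,  1.3327,  0.1565]), 'ft_force': array([0.0276, 1.1475, 0.8436]), 'opening': np.float64(0.6904), 'gripper_force': np.float64(0.0)}
```

{"fn": "carry_out", "kwargs": {
  "targets": [-0.284,-0.169,0.03,0,0,-0.6,0.06,-0.284,-0.169,0.05,0,0,-0.6,0.06,-0.284,-0.169,0.06,0,0,-0.6,0.06,-0.284,-0.169,0.08,0,0,-0.6,0.06,-0.284,-0.169,0.1,0,0,-0.6,0.06,-0.284,-0.169,0.1,0,0,-0.6,0.06,-0.284,-0.169,0.1,0,0,-0.6,0.06,-0.284,-0.169,0.1,0,0,-0.6,0.06]
}}

```text
t: 2.6
position: [0.4, -0.3129, 0.1505]
eef_rot: [-0.0, 0.618, 0.786, 0.0]
ft_force: [-0.6, 0.2, 0.8]
opening: 0.689
gripper_force: 0.0
```

```bash
python3 - <<'E'
from h import *
rel(.397,-.3185,.083)
f=r.grab_frame("wrist");cv2.imwrite("pics/w1.png",f["img"])
hsv=cv2.cvtColor(f["img"],cv2.COLOR_BGR2HSV);m=cv2.inRange(hsv,(0,150,80),(8,255,255))|cv2.inRange(hsv,(172,150,80),(180,255,255))
n,_,st,ce=cv2.connectedComponentsWithStats(m)
for i in range(1,n):
    if st[i,4]>150: print(st[i],ce[i],pt(f,*ce[i]),pt(f,*ce[i],.1))
print(-f["R"].T@f["t"],f["R"].round(2))
E
```

```text
rel [-0.0048 -0.0042  0.0675] [-0.   -0.03  0.46]
{'t': np.float64(2.6), 'position': array([ 0.4   , -0.3129,  0.1505]), 'q': array([-0.2374,  0.1783,  0.8993,  1.9102, -0.1548,  1.1249,  0.9597]), 'ft_force': array([-0.585 ,  0.1807,  0.7591]), 'opening': np.float64(0.6892), 'gripper_force': np.float64(0.0)}
[ 469   43   68  134 3755] [499.77629827 109.11770972] [ 0.55769939 -0.19489548  0.00360005] [ 0.50125702 -0.2094861   0.1       ]
[261 224  32  36 880] [276.76704545 242.11590909] [ 0.39659729 -0.3173125   0.10153122] [ 0.39670205 -0.31790175  0.1       ]
[ 0.38286821 -0.24009018  0.30220048] [[ 0.97  0.24  0.  ]
 [ 0.23 -0.93  0.27]
 [ 0.06 -0.27 -0.96]]
```

View pics/w1.png

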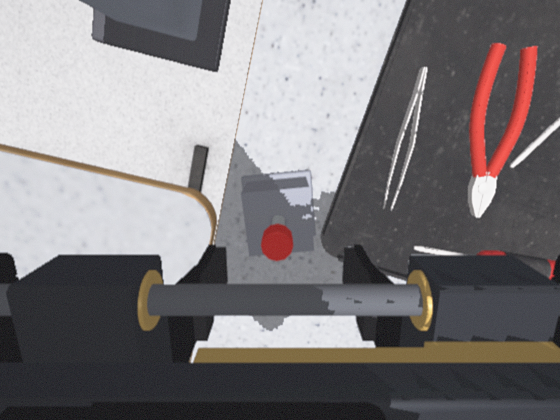

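Wrist view: the red head sits at (277,242) between the jaws, which gives (0.397,−0.318), matching the earlier estimate. I'll check that the arm has settled before descending.

```bash
python3 -c "
from h import *
rel(.397,-.3185,.083)"
```

```text
rel [-0.0049 -0.0046  0.0678] [ 0.04 -0.02  0.51]
{'t': np.float64(2.65), 'position': array([ 0.4003, -0.3127,  0.1508]), 'q': array([-0.2379,  0.1777,  0.8991,  1.91  , -0.1548,  1.1248,  0.9598]), 'ft_force': array([ 0.2316,  1.0044, -0.0894]), 'opening': np.float64(0.6913), 'gripper_force': np.float64(0.0)}
```

{"fn": "carry_out", "kwargs": {
  "targets": [-0.005,-0.0045,0.03,0,0,0.5,0.06,-0.005,-0.0045,0.068,0,0,0.5,0.06,-0.005,-0.0045,0.068,0,0,0.5,0.06,-0.005,-0.0045,0.068,0,0,0.5,0.06]
}}

```text
t: 3.15
position: [0.3971, -0.3197, 0.084]
eef_rot: [0.001, 0.621, 0.783, 0.0]
ft_force: [-1.2, -0.7, 0.9]
opening: 0.689
gripper_force: 0.0
```

```bash
python3 -c "
from h import *
rel(.397,-.3185,.083)"
```

```text
rel [0.0012 0.0001 0.001 ] [ 0.07  0.04 -0.04]
{'t': np.float64(3.15), 'position': array([ 0.3971, -0.3197,  0.084 ]), 'q': array([-0.1683,  0.2972,  0.8671,  1.9697, -0.2707,  0.992 ,  1.0567]), 'ft_force': array([-1.1668, -0.7447,  0.8802]), 'opening': np.float64(0.6891), 'gripper_force': np.float64(0.0)}
```

Close enough; now I'll close on the head and lift straight out.

{"fn": "carry_out", "kwargs": {
  "targets": [0.001,0,0.001,0,0,0,0.01,0.001,0,0.001,0,0,0,0.01,0.001,0,0.001,0,0,0,0.01,0.001,0,0.001,0,0,0,0.01,0.001,0,0.001,0,0,0,0.01,0.001,0,0.001,0,0,0,0.01]
}}

```text
t: 3.9
position: [0.3958, -0.3189, 0.0815]
eef_rot: [-0.0, 0.622, 0.783, 0.0]
ft_force: [-0.4, 0.2, -0.1]
opening: 0.22
gripper_force: 30.0
```

```bash
python3 -c "
from h import *
rel(.397,-.3185,.25)"
```

```text
rel [ 1.000e-04  1.200e-03 -1.685e-01] [-0.   -0.   -0.11]
{'t': np.float64(3.9), 'position': array([ 0.3958, -0.3189,  0.0815]), 'q': array([-0.1682,  0.299 ,  0.8666,  1.9742, -0.2723,  0.9878,  1.057 ]), 'ft_force': array([-0.3779,  0.2022, -0.1365]), 'opening': np.float64(0.2196), 'gripper_force': np.float64(29.9992)}
```

{"fn": "carry_out", "kwargs": {
  "targets": [0,0,-0.03,0,0,0,0.01,0,0,-0.08,0,0,0,0.01,0,0,-0.13,0,0,0,0.01,0.05,0.028,-0.165,0,0,0,0.01,0.1,0.057,-0.165,0,0,0,0.01,0.15,0.086,-0.165,0,0,0,0.01,0.2,0.115,-0.165,0,0,0,0.01,0.25,0.143,-0.165,0,0,0,0.01,0.3,0.172,-0.165,0,0,0,0.01,0.34,0.195,-0.165,0,0,0,0.01,0.361,0.207,-0.165,0,0,0,0.01,0.361,0.207,-0.165,0,0,0,0.01]
}}

```text
t: 5.4
position: [0.5157, 0.0806, 0.2461]
eef_rot: [-0.0, 0.621, 0.784, -0.001]
ft_force: [-0.7, -1.3, -1.7]
opening: 0.222
gripper_force: 30.0
```

{"fn": "carry_out", "kwargs": {
  "targets": [0,0,0,0,0,0,0.01,0,0,0,0,0,0,0.01]
}}

```text
t: 5.65
position: [0.5156, 0.078, 0.2467]
eef_rot: [0.0, 0.623, 0.782, 0.0]
ft_force: [-0.2, -0.6, -0.8]
opening: 0.223
gripper_force: 30.0
```

```bash
python3 - <<'E'
from h import *
rel(.5145,.0795,.205)
out=[]
for n,(u,v,w,h) in (("wrist",(180,150,200,150)),("scene",(150,110,100,75)),("top",(150,170,100,75))):
    f=r.grab_frame(n);import pickle;pickle.dump(f,open(n+"2.pkl","wb"))
    out.append(cv2.resize(f["img"][v:v+h,u:u+w],(400,300),interpolation=cv2.INTER_CUBIC))
out.append(cv2.resize(pickle.load(open("wrist2.pkl","rb"))["img"],(400,300)))
cv2.imwrite("pics/c2.png",np.vstack([np.hstack(out[:2]),np.hstack(out[2:])]))
E
```

```text
rel [ 0.0017 -0.0008  0.0417] [ 0.01 -0.01 -0.24]
{'t': np.float64(5.65), 'position': array([0.5156, 0.078 , 0.2467]), 'q': array([-0.7349,  0.0885,  0.5331,  1.739 , -0.0465,  1.3263,  0.0339]), 'ft_force': array([-0.1974, -0.5753, -0.7537]), 'opening': np.float64(0.223), 'gripper_force': np.float64(30.0004)}
```

View pics/c2.png

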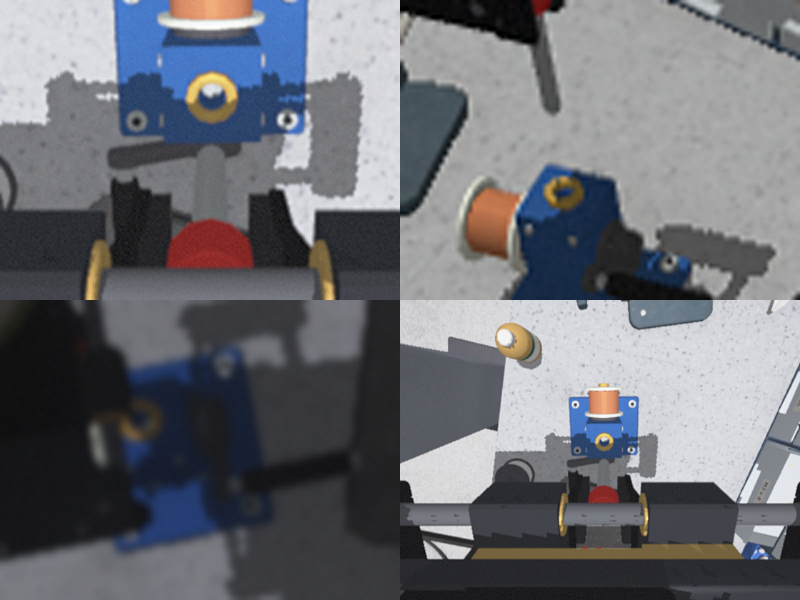

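The wrist crop shows the bush centre at full-image (285.8,198.3) and the shank tip end at about (285.3,223). In the scene view the tip is at about (187.9,137) and the bush at (190.4,157.6). I'll compare these with the projected nominal pin.

```bash
python3 - <<'E'
from h import *
import pickle
w=pickle.load(open("wrist2.pkl","rb"));s=pickle.load(open("scene2.pkl","rb"))
print("bush wrist",pt(w,285.75,198.25,.11),"scene",pt(s,190.4,157.6,.11))
pr=lambda f,X:cv2.projectPoints(np.array([X],float),cv2.Rodrigues(f["R"])[0],f["t"],f["camera_matrix"],None)[0].ravel().round(1)
c=np.array(r.read_state()["position"]);
for f,n in((w,"w"),(s,"s")):
    print(n,[pr(f,c+[0,0,-h]) for h in(.0755,.0705,.02)])
# shank edges: centre line from the image
for f,n,vs in((w,"w",(226,230,236)),(s,"s",(118,124,130,134))):
    g=f["img"].astype(int)
    for v in vs:
        u0=270 if n=="w" else 175; print(n,v,g[v,u0:u0+32,0].tolist())
E
```

```text
bush wrist [0.51660605 0.08135411 0.11      ] scene [0.51429735 0.0799273  0.11      ]
w [array([284. , 222.5]), array([283.9, 224.7]), array([283.8, 254.2])]
s [array([187. , 137.7]), array([186.7, 136. ]), array([183. , 118.3])]
w 226 [64, 65, 65, 63, 63, 68, 62, 66, 80, 101, 106, 114, 113, 114, 115, 111, 112, 113, 110, 111, 110, 100, 76, 70, 63, 62, 63, 63, 66, 82, 104, 112]
w 230 [121, 125, 121, 124, 119, 123, 123, 126, 115, 111, 110, 111, 112, 116, 116, 112, 114, 111, 114, 112, 111, 111, 112, 114, 126, 122, 125, 120, 120, 124, 125, 125]
w 236 [118, 117, 120, 123, 124, 123, 125, 121, 114, 112, 110, 111, 111, 114, 113, 111, 114, 112, 110, 110, 108, 112, 112, 125, 129, 130, 125, 121, 122, 124, 123, 126]
s 118 [5, 7, 10, 16, 9, 7, 14, 19, 10, 26, 80, 109, 180, 172, 169, 167, 168, 168, 170, 167, 164, 163, 163, 165, 165, 167, 169, 168, 169, 165, 169, 166]
s 124 [168, 169, 167, 165, 167, 168, 173, 171, 89, 78, 79, 76, 85, 180, 172, 168, 168, 166, 168, 170, 169, 159, 159, 165, 167, 167, 166, 168, 167, 164, 164, 166]
s 130 [160, 165, 163, 163, 170, 169, 166, 163, 170, 123, 75, 81, 76, 78, 154, 171, 168, 162, 162, 160, 158, 165, 170, 169, 170, 167, 169, 170, 165, 168, 167, 166]
s 134 [160, 158, 165, 168, 169, 169, 168, 167, 170, 168, 113, 77, 79, 77, 83, 170, 168, 164, 163, 163, 168, 163, 160, 167, 168, 168, 171, 167, 164, 167, 168, 162]
```

```bash
python3 - <<'E'
from h import *
import pickle
w=pickle.load(open("wrist2.pkl","rb"));s=pickle.load(open("scene2.pkl","rb"))
c=np.array([.5156,.078,.2467]);T=np.array([[-.2284,.9736,0],[.9736,.2284,0],[0,0,-1]])
print("z col",w["z_map"][208:250:2,285].round(4))
for f,u,v in((w,285,226),(w,285,230),(w,285,236),(w,285,244),(w,285,252),(s,185,124),(s,186,130),(s,187,134)):
    X=pt(f,u,v);print(u,v,X.round(4),(T@(X-c)).round(4))
V,U=np.mgrid[185:212,270:302]
for f,V,U in((w,*np.mgrid[185:212,270:302]),(s,*np.mgrid[150:166,180:202])):
    P=np.array([pt(f,u,v) for u,v in zip(U.ravel(),V.ravel())]);m=abs(P[:,2]-.11)<.003
    if m.sum()>5:
        p=P[m];q,rad=cv2.minEnclosingCircle(p[:,:2].astype(np.float32));print("bush",m.sum(),p[:,2].mean(),q,rad)
big=cv2.resize(w["img"][180:260,245:325],(560,560),interpolation=cv2.INTER_CUBIC);cv2.imwrite("pics/c3.png",big)
E
```

```text
z col [0.2983 0.3005 0.3053 0.3078 0.3079 0.3079 0.3085 0.2332 0.2293 0.2238
 0.2216 0.2172 0.2128 0.2098 0.2068 0.2033 0.2001 0.1973 0.1947 0.1924
 0.1888]
285 226 [0.5158 0.0814 0.186 ] [0.0032 0.001  0.0607]
285 230 [0.5159 0.081  0.193 ] [0.0029 0.0009 0.0537]
285 236 [0.5158 0.081  0.2038] [0.0029 0.0009 0.0429]
285 244 [0.5159 0.0808 0.2164] [0.0027 0.0009 0.0303]
285 252 [0.5158 0.081  0.2284] [0.0028 0.0009 0.0183]
185 124 [0.5122 0.0729 0.216 ] [-0.0042 -0.0045  0.0307]
186 130 [0.5107 0.0721 0.2006] [-0.0047 -0.0061  0.0461]
187 134 [0.5129 0.0738 0.1867] [-0.0035 -0.0036  0.06  ]
bush 360 0.10990883116533988 (0.516349196434021, 0.08118193596601486) 0.01154234167188406
bush 61 0.10942735214566619 (0.5147921442985535, 0.07810475677251816) 0.02541426569223404
```

View pics/c3.png

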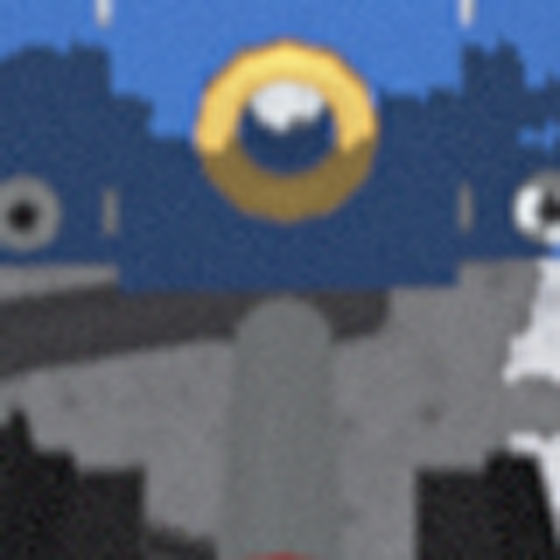

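Wrist depth gives the shank axis at tool (−2.1, +0.9) mm from the TCP and upright, and the bush at (+2.9, +1.5) mm with radius 11.5 mm as specified. The needed shift is (+5.0, +0.5) mm, and the scene view agrees. I'll shift, lower and re-measure.

{"fn": "carry_out", "kwargs": {
  "targets": [0.005,0.0005,0.01,0,0,0,0.01,0.005,0.0005,0.03,0,0,0,0.01,0.005,0.0005,0.045,0,0,0,0.01,0.005,0.0005,0.045,0,0,0,0.01,0.005,0.0005,0.045,0,0,0,0.01]
}}

```text
t: 6.42
position: [0.5153, 0.0847, 0.202]
eef_rot: [0.0, 0.622, 0.783, 0.0]
ft_force: [0.8, 0.1, -1.0]
opening: 0.229
gripper_force: 30.0
```

```bash
cat >> h.py <<'E'
def fit():
    s=r.read_state();c=s["position"];T=Ro.from_quat(s["eef_rot"],scalar_first=True).as_matrix().T
    w=r.grab_frame("wrist");V,U=np.mgrid[170:300,240:330]
    P=np.array([pt(w,u,v) for u,v in zip(U.ravel(),V.ravel())])
    p=P[(abs(P[:,2]-.11)<.002)];Q=(T@(P-c).T).T
    q,rad=cv2.minEnclosingCircle(p[:,:2].astype(np.float32))
    b=T@(np.array([*q,.11])-c);print("bush tool",b.round(4),rad,len(p),"tcp",c.round(4))
    m=(abs(Q[:,1]-.001)<.008)&(abs(Q[:,0])<.012)&(P[:,2]>.113)&(Q[:,2]>.015)
    for z in np.arange(.02,.07,.01):
        k=Q[m&(abs(Q[:,2]-z)<.003)]
        if len(k)>5: print("shank z",z.round(2),"x",(k[:,0].max()-.005).round(4),"y",((k[:,1].max()+k[:,1].min())/2).round(4),len(k))
    return w
E
python3 -c "
from h import *
w=fit();cv2.imwrite('pics/w4.png',w['img'])"
```

```text
bush tool [-0.0036  0.0003  0.092 ] 0.011486493051052094 366 tcp [0.5153 0.0847 0.202 ]
shank z 0.02 x -0.002 y 0.0006 78
shank z 0.03 x -0.0014 y 0.0006 67
shank z 0.04 x -0.0018 y 0.0008 56
shank z 0.05 x -0.0019 y 0.0006 52
shank z 0.06 x -0.0021 y 0.0009 43
```

{"fn": "carry_out", "kwargs": {
  "targets": [-0.0013,-0.0004,0.008,0,0,0,0.01,-0.0013,-0.0004,0.012,0,0,0,0.01,-0.0013,-0.0004,0.016,0,0,0,0.01,-0.0013,-0.0004,0.02,0,0,0,0.01,-0.0013,-0.0004,0.025,0,0,0,0.01,-0.0013,-0.0004,0.025,0,0,0,0.01]
}}

```text
t: 7.22
position: [0.5147, 0.0832, 0.1761]
eef_rot: [-0.0, 0.622, 0.783, -0.0]
ft_force: [-0.2, 0.4, -1.1]
opening: 0.224
gripper_force: 30.0
```

```bash
python3 -c "
from h import *
w=fit();cv2.imwrite('pics/w5.png',w['img']);rel(.5145,.08,.16)"
```

```text
bush tool [-0.0023  0.0011  0.0661] 0.011539222672581673 473 tcp [0.5147 0.0832 0.1761]
shank z 0.02 x -0.0019 y 0.0006 72
shank z 0.03 x -0.0021 y 0.0006 64
shank z 0.04 x -0.0016 y 0.0006 54
shank z 0.05 x -0.0019 y 0.0006 51
shank z 0.06 x -0.002 y 0.0009 42
rel [-0.0031 -0.0011  0.0164] [-0.02 -0.   -0.1 ]
{'t': np.float64(7.275), 'position': array([0.5148, 0.0833, 0.1764]), 'q': array([-0.7276,  0.1478,  0.5268,  1.8341, -0.0801,  1.1809,  0.0536]), 'ft_force': array([-0.8676, -0.3989, -1.8401]), 'opening': np.float64(0.226), 'gripper_force': np.float64(30.0005)}
```

The pin is aligned and about 9 mm into the bush with no side force. I'll lower it toward the spindle, about 20 mm more.

{"fn": "carry_out", "kwargs": {
  "targets": [0,0.0003,0.006,0,0,0,0.01,0,0.0003,0.012,0,0,0,0.01,0,0.0003,0.016,0,0,0,0.01,0,0.0003,0.018,0,0,0,0.01,0,0.0003,0.018,0,0,0,0.01]
}}

```text
t: 7.9
position: [0.5152, 0.0833, 0.1584]
eef_rot: [-0.0, 0.622, 0.783, -0.0]
ft_force: [0.9, -0.0, -0.2]
opening: 0.23
gripper_force: 30.0
```

The tip is about 3 mm above the spindle. I'll release, rise and go to hover over the handle's outer part.

{"fn": "carry_out", "kwargs": {
  "targets": [0,0,0,0,0,0,0.05,0,0,0,0,0,0,0.05,0,0,0,0,0,0,0.05,0,0,-0.04,0,0,0,0.05,0,0,-0.08,0,0,0,0.05,-0.03,-0.013,-0.08,0,0,0,0.05,-0.06,-0.026,-0.08,0,0,0,0.05,-0.094,-0.04,-0.08,0,0,0,0.05,-0.094,-0.04,-0.08,0,0,0,0.05,-0.094,-0.04,-0.08,0,0,0,0.05]
}}

```text
t: 9.15
position: [0.4977, -0.0166, 0.2386]
eef_rot: [-0.0, 0.622, 0.783, 0.0]
ft_force: [0.2, -0.2, -0.4]
opening: 0.575
gripper_force: 0.0
```

```bash
python3 - <<'E'
from h import *
rel(.497,-.017,.083)
w=r.grab_frame("wrist")
cv2.imwrite("pics/w6.png",w["img"]);import pickle;pickle.dump(w,open("w6.pkl","wb"))
E
```

```text
rel [-0.0003 -0.0008  0.1556] [ 0.02 -0.03 -0.09]
{'t': np.float64(9.15), 'position': array([ 0.4977, -0.0166,  0.2386]), 'q': array([-0.6459,  0.0298,  0.607 ,  1.8096, -0.0182,  1.3073,  0.1944]), 'ft_force': array([ 0.1662, -0.1794, -0.3521]), 'opening': np.float64(0.5746), 'gripper_force': np.float64(0.0)}
```

View pics/w6.png

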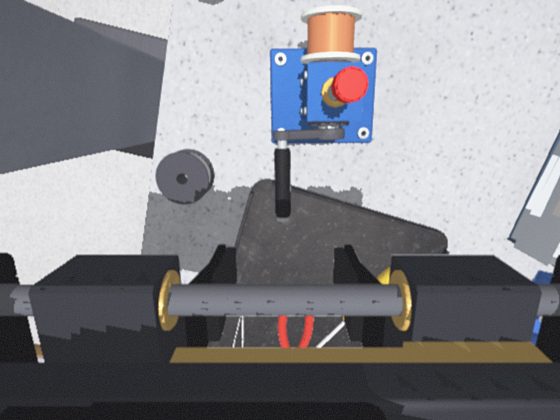

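Wrist view: the pin stands in the bush with its red head at (350,84). The handle runs from (282,150) to (284,217), roughly centred between the jaws. I'll check it by depth.

```bash
python3 - <<'E'
from h import *
import pickle
w=pickle.load(open("w6.pkl","rb"));c=np.array([.4977,-.0166,.2386]);T=np.array([[-.2284,.9736,0],[.9736,.2284,0],[0,0,-1]])
for v in (155,165,175,185,195,205,212):
    z=w["z_map"][v,268:298];k=np.where(z<z.min()+.012)[0]+268;u=(k[0]+k[-1])/2
    X=pt(w,u,v);print(v,k[0],k[-1],X.round(4),(T@(X-c)).round(4))
E
```

```text
155 270 270 [0.4812 0.0564 0.3903] [ 0.0748  0.0006 -0.1517]
165 274 290 [0.4891 0.0135 0.0964] [ 0.0312 -0.0015  0.1422]
175 275 290 [0.4915 0.0048 0.0951] [ 0.0223 -0.0011  0.1435]
185 275 290 [ 0.4935 -0.0036  0.0963] [ 0.0136 -0.0011  0.1423]
195 297 297 [0.4812 0.0564 0.3903] [ 0.0748  0.0006 -0.1517]
205 275 290 [ 0.4976 -0.0215  0.0955] [-0.0047 -0.0012  0.1431]
212 275 290 [ 0.499  -0.0274  0.0971] [-0.0108 -0.0012  0.1415]
```

{"fn": "carry_out", "kwargs": {
  "targets": [0.003,-0.002,0.05,0,0,0,0.05,0.003,-0.002,0.1,0,0,0,0.05,0.003,-0.002,0.14,0,0,0,0.05,0.003,-0.002,0.155,0,0,0,0.05,0.003,-0.002,0.155,0,0,0,0.04,0.003,-0.002,0.155,0,0,0,0.024,0.003,-0.002,0.155,0,0,0,0.024,0.003,-0.002,0.155,0,0,0,0.024]
}}

```text
t: 10.2
position: [0.4954, -0.0147, 0.0843]
eef_rot: [0.0, 0.622, 0.783, 0.001]
ft_force: [0.3, -0.2, 0.3]
opening: 0.291
gripper_force: 0.0
```

```bash
python3 - <<'E'
from h import *
rel(.4977,-.0166,.083)
# arc in tool y,z for handle at angle a; start -1.07
a0=-1.07
for a in (-.9,-.7,-.5,-.4,-.3,-.2,-.1,0,.1,.2,.3,.4,.5,.6,.7): print(a,np.round([.048*(np.sin(a)-np.sin(a0)),-.048*(np.cos(a)-np.cos(a0))],4))
E
```

```text
rel [-0.0024  0.0018  0.0013] [ 0.08 -0.02 -0.11]
{'t': np.float64(10.2), 'position': array([ 0.4954, -0.0147,  0.0843]), 'q': array([-0.607 ,  0.211 ,  0.6029,  1.9955, -0.1448,  0.975 ,  0.2954]), 'ft_force': array([ 0.3155, -0.2105,  0.3028]), 'opening': np.float64(0.2915), 'gripper_force': np.float64(0.0)}
-0.9 [ 0.0045 -0.0068]
-0.7 [ 0.0112 -0.0137]
-0.5 [ 0.0191 -0.0191]
-0.4 [ 0.0234 -0.0212]
-0.3 [ 0.0279 -0.0228]
-0.2 [ 0.0326 -0.024 ]
-0.1 [ 0.0373 -0.0247]
0 [ 0.0421 -0.025 ]
0.1 [ 0.0469 -0.0247]
0.2 [ 0.0516 -0.024 ]
0.3 [ 0.0563 -0.0228]
0.4 [ 0.0608 -0.0212]
0.5 [ 0.0651 -0.0191]
0.6 [ 0.0692 -0.0166]
0.7 [ 0.073  -0.0137]
```

The handle is straddled with no contact force. I'll swing the crank to about −0.5 with a small play.

{"fn": "carry_out", "kwargs": {
  "targets": [0,0,0,0,0,0,0.018,0,0,0,0,0,0,0.018,0,0.002,-0.003,0,0,0,0.018,0,0.0045,-0.0068,0,0,0,0.018,0,0.008,-0.01,0,0,0,0.018,0,0.0112,-0.0137,0,0,0,0.018,0,0.015,-0.0165,0,0,0,0.018,0,0.019,-0.019,0,0,0,0.018,0,0.021,-0.02,0,0,0,0.018,0,0.0234,-0.021,0,0,0,0.018]
}}

```text
t: 11.45
position: [0.5174, -0.0095, 0.1044]
eef_rot: [-0.0, 0.622, 0.783, -0.0]
ft_force: [-3.9, 0.5, 0.1]
opening: 0.207
gripper_force: 2.2
```

{"fn": "carry_out", "kwargs": {
  "targets": [0,0.002,-0.0008,0,0,0,0.018,0,0.0035,-0.0013,0,0,0,0.018,0,0.0055,-0.0019,0,0,0,0.018,0,0.0075,-0.0024,0,0,0,0.018,0,0.0092,-0.0028,0,0,0,0.018]
}}

```text
t: 12.08
position: [0.5269, -0.0072, 0.1074]
eef_rot: [-0.0, 0.622, 0.783, 0.0]
ft_force: [-4.1, 1.0, 0.1]
opening: 0.203
gripper_force: 1.8
```

{"fn": "carry_out", "kwargs": {
  "targets": [0,0.002,-0.0003,0,0,0,0.018,0,0.004,-0.0005,0,0,0,0.018,0,0.006,-0.0008,0,0,0,0.018,0,0.0078,-0.001,0,0,0,0.018,0,0.0095,-0.001,0,0,0,0.018]
}}

```text
t: 12.7
position: [0.5361, -0.0052, 0.1083]
eef_rot: [0.0, 0.622, 0.783, 0.0]
ft_force: [-3.8, 0.9, 0.0]
opening: 0.21
gripper_force: 1.6
```

{"fn": "carry_out", "kwargs": {
  "targets": [0,0.002,0,0,0,0,0.018,0,0.004,0.0002,0,0,0,0.018,0,0.006,0.0004,0,0,0,0.018,0,0.0078,0.0007,0,0,0,0.018,0,0.0095,0.001,0,0,0,0.018]
}}

```text
t: 13.32
position: [0.5453, -0.0031, 0.1073]
eef_rot: [-0.0, 0.622, 0.783, 0.0]
ft_force: [-4.1, 1.6, 0.9]
opening: 0.21
gripper_force: 1.7
```

{"fn": "carry_out", "kwargs": {
  "targets": [0,0.002,0.0005,0,0,0,0.018,0,0.004,0.001,0,0,0,0.018,0,0.006,0.0016,0,0,0,0.018,0,0.0078,0.0022,0,0,0,0.018,0,0.0092,0.0028,0,0,0,0.018]
}}

```text
t: 13.95
position: [0.5536, -0.0011, 0.1042]
eef_rot: [-0.001, 0.622, 0.783, -0.001]
ft_force: [-7.5, 0.1, 0.9]
opening: 0.209
gripper_force: 3.5
```

The force has risen to 7.5 N. I'll measure the head height in the scene camera.

```bash
cat >> h.py <<'E'
def head(show=None):
    f=r.grab_frame("scene");hsv=cv2.cvtColor(f["img"],cv2.COLOR_BGR2HSV)
    m=cv2.inRange(hsv,(0,130,60),(8,255,255))|cv2.inRange(hsv,(172,130,60),(180,255,255));m[:, :165]=0;m[:,215:]=0;m[185:]=0;m[:105]=0
    V,U=np.nonzero(m);print("head px",len(U),U.min(),U.max(),V.min(),V.max())
    P=np.array([pt(f,u,v) for u,v in zip(U,V)]);print("zmax",np.percentile(P[:,2],[5,50,95]).round(4),P.mean(0).round(4))
    if show: cv2.imwrite(show,cv2.resize(f["img"][90:210,130:270],None,fx=5,fy=5,interpolation=cv2.INTER_CUBIC))
E
python3 -c "
from h import *
head('pics/s7.png')"
```

```text
head px 78 185 193 143 153
zmax [0.1306 0.1449 0.1483] [0.507  0.0698 0.1521]
```

View pics/s7.png

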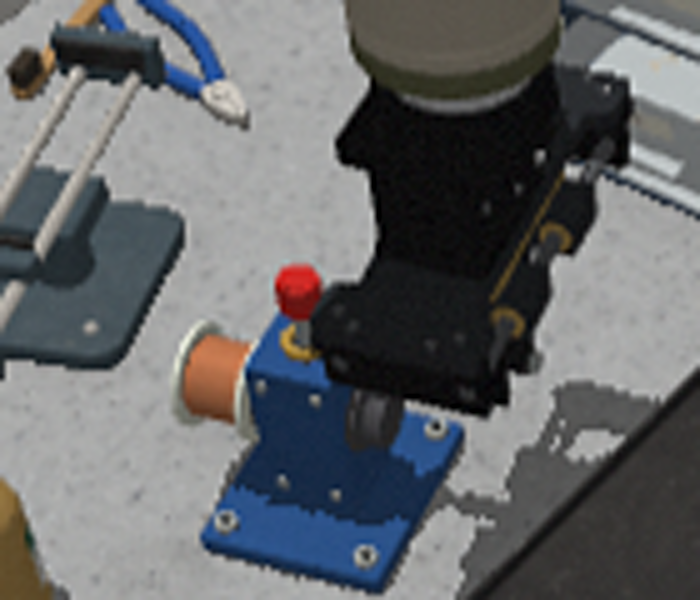

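The scene view shows the red head low over the brass bush, with its top near 0.147 m where 0.146 is expected, so the pin has fallen through the cross hole. I'll ease the crank back to unload it, open, rise, and move over the head with the fingers shut.

{"fn": "carry_out", "kwargs": {
  "targets": [0,-0.003,0,0,0,0,0.018,0,-0.003,0,0,0,0,0.04,0,-0.003,-0.02,0,0,0,0.05,0,-0.003,-0.06,0,0,0,0.05,0,-0.003,-0.1,0,0,0,0.05,0,-0.003,-0.12,0,0,0,0,0.045,-0.01,-0.12,0,0,0,0,0.09,-0.0185,-0.12,0,0,0,0,0.09,-0.0185,-0.12,0,0,0,0,0.09,-0.0185,-0.1,0,0,0,0,0.09,-0.0185,-0.08,0,0,0,0,0.09,-0.0185,-0.08,0,0,0,0]
}}

```text
t: 15.5
position: [0.5155, 0.0814, 0.1837]
eef_rot: [-0.0, 0.622, 0.783, -0.001]
ft_force: [-1.2, 0.4, 0.4]
opening: 0.008
gripper_force: 0.0
```

```bash
python3 - <<'E'
from h import *
rel(.515,.0825,.157)
f=r.grab_frame("wrist");hsv=cv2.cvtColor(f["img"],cv2.COLOR_BGR2HSV)
m=cv2.inRange(hsv,(0,130,50),(8,255,255))|cv2.inRange(hsv,(172,130,50),(180,255,255));m[:,:200]=0;m[:,360:]=0
V,U=np.nonzero(m);P=np.array([pt(f,u,v) for u,v in zip(U,V)]);k=abs(P[:,2]-.147)<.004
print(len(U),np.median(P[:,2]),k.sum(),P[k].min(0),P[k].max(0))
E
```

```text
rel [ 0.0012 -0.0002  0.0267] [-0.09  0.04 -0.17]
{'t': np.float64(15.5), 'position': array([0.5155, 0.0814, 0.1837]), 'q': array([-0.7501,  0.1437,  0.5549,  1.8243, -0.0803,  1.1975,  0.0569]), 'ft_force': array([-1.1974,  0.3855,  0.3623]), 'opening': np.float64(0.0076), 'gripper_force': np.float64(0.0)}
701 0.14593459760094885 456 [0.50866216 0.07109496 0.14308585] [0.52862158 0.09023127 0.14889766]
```

The head top is at 0.146, just under the fingertips. I'll press in stages.

{"fn": "carry_out", "kwargs": {
  "targets": [0,0.002,0.012,0,0,0,0,0,0.002,0.022,0,0,0,0,0,0.002,0.027,0,0,0,0,0,0.002,0.03,0,0,0,0,0,0.002,0.033,0,0,0,0,0,0.002,0.033,0,0,0,0]
}}

```text
t: 16.3
position: [0.5182, 0.0835, 0.1532]
eef_rot: [-0.0, 0.622, 0.783, 0.001]
ft_force: [-6.4, 0.2, 16.8]
opening: 0.008
gripper_force: 8.3
```

{"fn": "carry_out", "kwargs": {
  "targets": [0,-0.001,0.002,0,0,0,0,0,-0.001,0.004,0,0,0,0,0,-0.001,0.004,0,0,0,0]
}}

```text
t: 16.68
position: [0.5176, 0.0835, 0.1497]
eef_rot: [0.0, 0.622, 0.783, 0.002]
ft_force: [-5.4, -0.1, 19.8]
opening: 0.002
gripper_force: 9.9
```

It's moving down (3.5 mm for the last 4 mm), so I'll continue.

{"fn": "carry_out", "kwargs": {
  "targets": [0,-0.001,0.002,0,0,0,0,0,-0.001,0.004,0,0,0,0,0,-0.001,0.006,0,0,0,0,0,-0.001,0.006,0,0,0,0]
}}

```text
t: 17.18
position: [0.5171, 0.0834, 0.1435]
eef_rot: [0.0, 0.622, 0.783, 0.002]
ft_force: [-3.1, 1.7, 15.1]
opening: 0.004
gripper_force: 8.1
```

```bash
python3 -c "
from h import *
head('pics/s8.png');rel(.515,.083,.139)"
```

```text
head px 54 186 194 149 157
zmax [0.1173 0.1256 0.133 ] [0.5125 0.0756 0.1253]
rel [ 0.0001 -0.0021  0.0045] [ 0.2  -0.09 -0.08]
{'t': np.float64(17.225), 'position': array([0.517 , 0.0834, 0.1435]), 'q': array([-0.7395,  0.1885,  0.5497,  1.8702, -0.1114,  1.1092,  0.0807]), 'ft_force': array([-2.797 ,  1.4943, 17.6759]), 'opening': np.float64(0.0041), 'gripper_force': np.float64(8.2039)}
```

View pics/s8.png

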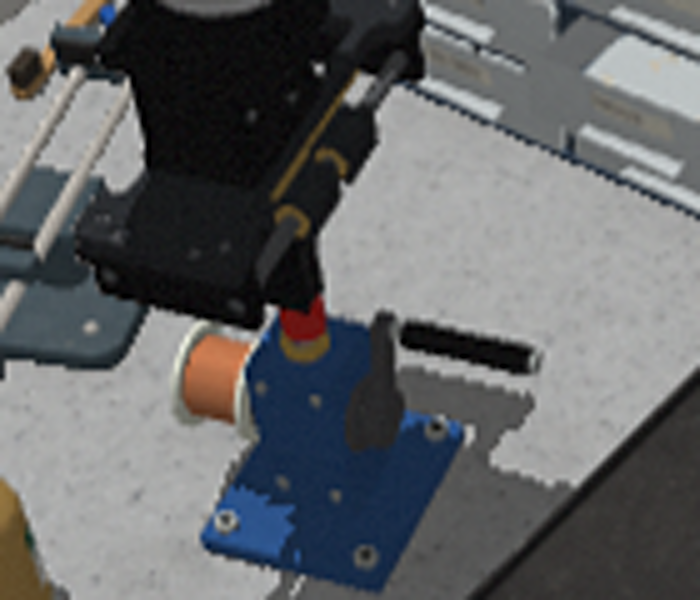

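The scene view shows the red head nearly on the brass bush (around 303,330 in the crop), with a few mm to go. I'll press on until the force jumps.

{"fn": "carry_out", "kwargs": {
  "targets": [0,-0.001,0.002,0,0,0,0,0,-0.001,0.004,0,0,0,0,0,-0.001,0.005,0,0,0,0,0,-0.001,0.005,0,0,0,0]
}}

```text
t: 17.73
position: [0.5168, 0.0833, 0.1395]
eef_rot: [0.001, 0.622, 0.783, 0.003]
ft_force: [-4.1, 1.0, 24.3]
opening: 0.006
gripper_force: 12.1
```

{"fn": "carry_out", "kwargs": {
  "targets": [0,-0.001,0.002,0,0,0,0,0,-0.001,0.003,0,0,0,0,0,-0.001,0.003,0,0,0,0]
}}

```text
t: 18.1
position: [0.5169, 0.0833, 0.1392]
eef_rot: [0.001, 0.622, 0.783, 0.004]
ft_force: [-13.3, -1.3, 51.3]
opening: 0.006
gripper_force: 25.3
```

There's a hard stop at TCP 0.139, exactly the home height. I'll retract and check.

{"fn": "carry_out", "kwargs": {
  "targets": [0,0,-0.02,0,0,0,0,0,0,-0.06,0,0,0,0,0,0,-0.1,0,0,0,0,-0.05,0,-0.12,0,0,0,0,-0.1,0,-0.12,0,0,0,0,-0.1,0,-0.12,0,0,0,0,-0.1,0,-0.12,0,0,0,0,-0.1,0,-0.12,0,0,0,0]
}}

```text
t: 19.1
position: [0.5363, -0.0141, 0.2533]
eef_rot: [-0.0, 0.621, 0.784, 0.0]
ft_force: [0.3, 0.0, -0.3]
opening: 0.006
gripper_force: 0.0
```

```bash
python3 - <<'E'
from h import *
head()
f=r.grab_frame("wrist");hsv=cv2.cvtColor(f["img"],cv2.COLOR_BGR2HSV)
m=cv2.inRange(hsv,(0,130,50),(8,255,255))|cv2.inRange(hsv,(172,130,50),(180,255,255));m[:,:200]=0;m[:,400:]=0;m[230:]=0
V,U=np.nonzero(m);P=np.array([pt(f,u,v) for u,v in zip(U,V)]);k=abs(P[:,2]-.128)<.006
print(len(U),k.sum(),np.percentile(P[:,2],[5,50,90]).round(4),P[k].min(0),P[k].max(0))
k=abs(P[:,2]-.128)<.003;Q=P[k];A=np.c_[Q[:,:2],np.ones(len(Q))];print("slope",np.linalg.lstsq(A,Q[:,2],rcond=None)[0])
v,u=int(V.mean()),int(U.mean());s=r.grab_frame("scene")["img"][130:190,160:240]
cv2.imwrite("pics/fin.png",np.hstack([cv2.resize(f["img"][max(v-38,0):max(v-38,0)+75,u-50:u+50],(400,300)),cv2.resize(s,(400,300),interpolation=cv2.INTER_CUBIC)]))
rel(.5,.08,.2)
E
```

```text
head px 81 186 194 149 159
zmax [0.1131 0.1262 0.1306] [0.5136 0.0771 0.1244]
587 571 [0.1271 0.129  0.1301] [0.50841224 0.07039695 0.12232561] [0.52785268 0.08978453 0.13110298]
slope [-0.02995648  0.02843988  0.14213813]
rel [ 0.1004 -0.0139  0.0534] [-0.01 -0.01 -0.02]
{'t': np.float64(19.25), 'position': array([ 0.5364, -0.0146,  0.2534]), 'q': array([-0.6429,  0.1286,  0.6455,  1.6963, -0.0795,  1.3433,  0.2466]), 'ft_force': array([ 0.316 , -0.5036,  0.3775]), 'opening': np.float64(0.0057), 'gripper_force': np.float64(0.0)}
```

View pics/fin.png

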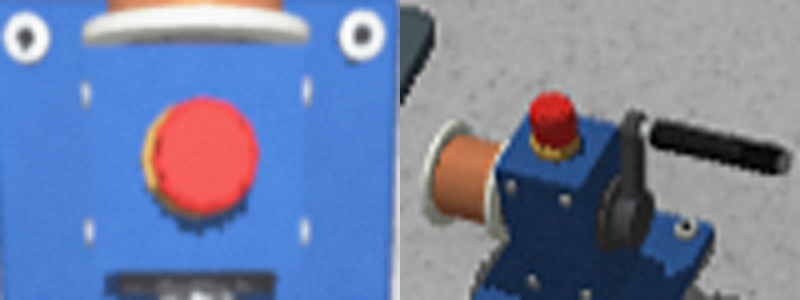

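The pictures show the red head sitting flat on the brass bush, its top at 0.129 m (0.128 expected) and upright. The gripper is clear, so I'm handing in.

```bash
python3 -c "
from cell import r
print(r.hand_in())"
```

```text
the job is handed in; nothing more can be done
None
```

The winder is locked: the pin fell through the spindle's cross hole and is pressed home, with its red head flat on the brass bush. The arm was clear when I handed the job in at about 19 s; no verdict came back.

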